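Tare the produce scale with the empty tray on it

TASK

The empty tray is on the produce scale: tare it. With closed fingertips press the long bar key gently all the way down, keep it down for a full second and let it come up; then press the big round key all the way down, just as gently, let it up and withdraw. Leave the three small square keys alone, do not touch the pan or the tray, and do not shift or lift anything standing on the scale or the table.

Things in the scene. Friction and masses are not known exactly. Their poses are not given: they have to be found in the camera images.
- scale: Low red produce scale, fixed, standing on the table. Origin at table height under the middle of its key row. Its own x points from the keys to the pan, y along the key row, z up. It covers x -55 to +305 mm and y -185 to +185 mm; the front panel with the keys (x up to 70 mm) is 48 mm high, the rear part 70 mm. Five white keys sit in one row along y, 54 mm apart, at y = -108, -54, 0, 54, 108 mm; which key sits where changes.
- pan: The scale's steel weighing pan, 225 (x) x 320 (y) x 8 mm, origin at the centre of its underside, 78 mm above the table, 190 mm along the scale's x. Must not be touched.
- tray: Empty white produce tray, open on top, 130 x 190 x 35 mm, 40 g, loose on the pan; origin at the centre of its underside.
- bar_key_mount: Mount of the long bar key (tare key). Its mount: a black plate 84 x 50 x 3 mm fixed on the scale's front panel; the origin is the centre of the plate's underside (48.5 mm above the table), x, y, z parallel to the scale's. The key is a white oblong 64 mm along x, 22 mm along y. The top of the key, when up, is 15 mm above this origin and centred on it (63.5 mm above the table). 
- bar_key (a joint): How far the long bar key is down, m: 0 up, 0.007 fully down (straight down). It is sprung: about 1.1 N starts it, 3.6 N brings it to the stop, and it comes up by itself.
- round_key_mount: Mount of the big round key (confirm key). Its mount: a black plate 84 x 50 x 3 mm fixed on the scale's front panel; the origin is the centre of the plate's underside (48.5 mm above the table), x, y, z parallel to the scale's. The key is a white disc of 34 mm diameter. The top of the key, when up, is 15 mm above this origin and centred on it (63.5 mm above the table). 
- round_key (a joint): How far the round key is down, m: same travel and spring as the bar key.
- square_key1_mount: Mount of one of the three small square keys. Its mount: a black plate 84 x 50 x 3 mm fixed on the scale's front panel; the origin is the centre of the plate's underside (48.5 mm above the table), x, y, z parallel to the scale's. The key is a white square of 20 mm. The top of the key, when up, is 15 mm above this origin and centred on it (63.5 mm above the table). Leave alone.
- square_key1 (a joint): How far this square key is down, m: same travel and spring as the bar key.
- square_key2_mount: Mount of one of the three small square keys. Its mount: a black plate 84 x 50 x 3 mm fixed on the scale's front panel; the origin is the centre of the plate's underside (48.5 mm above the table), x, y, z parallel to the scale's. The key is a white square of 20 mm. The top of the key, when up, is 15 mm above this origin and centred on it (63.5 mm above the table). Leave alone.
- square_key2 (a joint): How far this square key is down, m: same travel and spring as the bar key.
- square_key3_mount: Mount of one of the three small square keys. Its mount: a black plate 84 x 50 x 3 mm fixed on the scale's front panel; the origin is the centre of the plate's underside (48.5 mm above the table), x, y, z parallel to the scale's. The key is a white square of 20 mm. The top of the key, when up, is 15 mm above this origin and centred on it (63.5 mm above the table). Leave alone.
- square_key3 (a joint): How far this square key is down, m: same travel and spring as the bar key.
- check_weight: Steel check weight with a grip knob, 28 mm diameter, 39 mm high, standing loose on the scale's front panel at one end of the key row (about 50 mm beyond the last key); origin centre of underside.
- label_roll: Small roll of paper labels, 36 mm diameter, 30 mm high, standing loose on the panel at the other end of the key row; origin centre of underside.
- red_cabbage: Red cabbage, 140 mm across, 110 mm high, loose on the table to the left; origin centre of underside.
- green_cabbage: Green cabbage, 156 mm across, 122 mm high, loose on the table to the right; origin centre of underside.
- tray_stack: Stack of nested white trays, 136 x 196 x 76 mm, loose on the table to the left; origin centre of underside.
- bowl: Steel bowl, 150 mm across, 60 mm high, loose on the table to the right; origin centre of underside.
- marker: Capped marker pen standing on end, 19 mm diameter, 125 mm high, loose on the table; origin centre of its foot.

How it is judged:
By the outcome, as a careful person would: the job done as asked, in the order asked, and still so for the second after the job is handed in, with the robot touching nothing.
It also fails if it takes over 48 s, if anything falls off the work surface, if the arm or the gripper's body presses on something with over 40 N, if the wrist force passes 120 N, or if a joint passes its speed limit or range.

ROBOT

A 6-joint arm with a two-finger parallel gripper is mounted at the origin on the work surface. World frame = base frame: x ahead of the robot, y to its left, z up, the work surface at z = 0. Lengths are in m, angles in rad, forces in N, time in s.
With the tool pointing down it reaches from about 0.35 to 0.85 m from the base axis. Payload 8.1 kg.
Tool frame: the origin (TCP) lies at the very end of the fingers, on their centre line; the grasp point (between the pads) lies 19 mm behind it; z points along the fingers, x is the direction in which the jaws open and shut, and the axes are right-handed (so a half turn about z gives the same grasp; the last joint's range is limited). The gripper opens to 93 mm and grips with 3 to 60 N. Pads are 15 mm wide; open, the fingers measure 128 mm over their backs; the gripper's body (75 mm by 188 mm) begins 65 mm behind the grasp point.
Start: joints at [-1.431, 0.13, 1.488, -0, 1.523, -0.085], TCP at [0.134, -0.585, 0.219] pointing down, gripper open.
Joint ranges: [-2.96, 2.96], [-0.89, 2.26], [0.02, 2.5], [-1.34, 4.48], [0, 2.73], [-2.66, 2.66]. Speed limits (rad/s): [2.39, 2.39, 2.79, 3.14, 3.14, 3.14].

INTERFACE

Orientations are given as a rotation vector (axis times angle).
In Python, from plant import robot gives the robot as it stands. The module is installed in compiled form; this text tells all that it offers.
- The arm moves only by the tool jog_arm, never from a script. Its argument "commands" is one flat list of numbers, 5 for each row, row after row: the gripper's target within -1 to 1 (shut at 1, half-way at 0, fully open at -1), then the shift along the tool's x, y, z in m, then the turn about the tool's z in degrees. A call has 1 to 20 rows; each row shifts and turns the commanded pose from where the row before left it, along the tool's axes as they then stand; what a row does not reach is not made up. A row lasts 1/12 s, in which the tool goes at most 41.7 mm and 7.16 degrees, less where a joint would pass 70% of its speed; a pose out of reach is approached as far as the arm can. A call is refused whole if a number of a shift passes 0.0417 or a number of a turn 7.16, either way. A call with a gripper value outside its range is refused whole. The fingers move at their own pace and stop on an object; "grip_force" is the grip in N (left out, the last holds). Time passes only in rows, so rows that do not move let the fingers close. It gives the time, the measured TCP pose, the force and the opening at its end, in the units of the state.
- robot.read_state(): the state, without advancing time (a new reading comes with each control period).
- robot.read_camera(name): name is "scene" or "top"; returns a dict with "img" (420x560x3 uint8, blue, green, red), "vfov" (degrees; the focal length in pixels is half the picture's height over the tangent of half this angle, whatever the lens; pixels are square), "cx", "cy" (the principal point, pixels), "extrinsics" (4x4, takes a point from world to camera coordinates). Camera axes: x right, y down, z forward; pixel columns grow to the right and rows downward; lengths in m; the calibration is good to about 2 mm. A picture is of the moment at which its call begins. There is no depth.
- robot.close_job(): hands the job in, once; it reports no verdict.
Trained networks look in a picture, given as the dict that the camera call returned (one of the last four; its "shot" number tells which), for a name from the list of things; names that differ only in an ending like _2 or _b are one class to them, and where a whole thing is asked for, a point or a joint stands for the part that bears it (a point fixed in the world has none). Each returns a list of dicts, best first, with "score" (0 to 1); they miss things now and then, are a little off and sometimes report something else, mostly with a low value. They report only what shows in the picture. A call takes as long as a camera call.
- robot.recognise(thing, picture): "box" ([centre column, centre row, width, height] as shares, 0 to 1, of the picture: columns of its width, rows of its height, round what is visible of it).
- robot.pinpoint(thing, picture): "position" ([row, column] as shares, 0 to 1, of the picture: columns of its width, rows of its height: a listed point, or the origin of a listed thing).
The state is a dict: "t": time; "q": joint angles; "dq": joint speeds; "joint_torque": joint torques, N m; "tool_pos": TCP position; "orientation": TCP orientation; "force": force on the tool from outside, world axes, zero at the start; "wrist_torque": the same for the moment, N m; "opening": finger opening in m.
Only numpy, scipy, OpenCV 4.12 (cv2) and the standard library are available. Lean on these libraries where they do the work, as an engineer would, in place of code of your own. Each camera call takes 0.05 s, during which the arm holds its last target.

## Working session

There is one attempt and no reset: what is moved stays moved. The work goes in short steps, Python scripts to look and compute and a tool call to move; the robot and the scene stay as the last step left them, time stands still between calls to the robot, and variables do not carry over. Pictures are saved under pics/ and viewed, and the job is handed in when it is done.

Besides the shell and the picture viewer there is one more tool, called after "Emit:" as name(argument=value, ...) on one line, values as JSON. jog_arm: Moves the arm, as the interface text tells. Its arguments: {"type":"object","properties":{"commands":{"type":"array"},"grip_force":{"type":"number"}},"required":["commands"]}

```bash
mkdir -p pics
cat > h.py <<'E'
import numpy as np,cv2
from plant import robot
def K(p):
    f=p["img"].shape[0]/2/np.tan(np.radians(p["vfov"])/2); return f,p["cx"],p["cy"]
def back(p,u,v,z):
    f,cx,cy=K(p);E=np.array(p["extrinsics"]);R,t=E[:3,:3],E[:3,3]
    d=R.T@np.array([(u-cx)/f,(v-cy)/f,1]);c=-R.T@t
    return c+d*(z-c[2])/d[2]
def proj(p,X):
    f,cx,cy=K(p);E=np.array(p["extrinsics"]);c=E[:3,:3]@np.array(X)+E[:3,3]
    return np.array([cx+f*c[0]/c[2],cy+f*c[1]/c[2]])
E
python3 - <<'E'
from h import *
s=robot.read_state();print({k:np.round(v,4) for k,v in s.items()})
for n in("top","scene"):
    p=robot.read_camera(n);cv2.imwrite(f"pics/{n}1.png",p["img"]);print(n,p["vfov"],p["cx"],p["cy"],np.round(p["extrinsics"],3).tolist())
    for k,z in (("bar_key_mount",.0485),("round_key_mount",.0485),("square_key1_mount",.0485),("scale",0),("pan",.078),("check_weight",.048),("label_roll",.048),("marker",0)):
        for r in robot.pinpoint(k,p)[:3]:
            v,u=r["position"];u*=560;v*=420
            print(k,round(r["score"],2),round(u,1),round(v,1),np.round(back(p,u,v,z),4))
E
```

```text
{'t': np.float64(0.0), 'q': array([-1.4314,  0.1311,  1.4893,  0.    ,  1.523 , -0.0854]), 'dq': array([-0.0015,  0.0024, -0.0001,  0.0011, -0.0012,  0.0005]), 'joint_torque': array([ 3.60000e-03, -5.59837e+01, -4.91759e+01,  7.70000e-02,
        3.51000e-02, -1.00000e-04]), 'tool_pos': array([ 0.1337, -0.5844,  0.2176]), 'orientation': array([-2.4556e+00,  1.9575e+00,  2.0000e-03]), 'force': array([-0.2659,  0.2946, -0.3723]), 'wrist_torque': array([-0.0237,  0.019 , -0.0086]), 'opening': np.float64(0.0928)}
top 52.887531331858774 277.04351306436246 205.9746285281218 [[-0.004, -1.0, -0.011, 0.005], [-0.985, 0.006, -0.174, 0.51], [0.174, 0.01, -0.985, 1.131], [0.0, 0.0, 0.0, 1.0]]
bar_key_mount 0.83 233.4 196.1 [0.5384 0.1239 0.0485]
round_key_mount 0.83 283.9 224.6 [ 0.4575 -0.0164  0.0485]
scale 0.86 251.1 209.6 [0.5082 0.0778 0.    ]
pan 0.48 459.9 248.9 [ 0.3863 -0.4809  0.078 ]
check_weight 0.71 230.5 200.8 [0.5252 0.1319 0.048 ]
check_weight 0.58 305.9 220.5 [ 0.4686 -0.0772  0.048 ]
check_weight 0.26 120.4 254.2 [0.3786 0.431  0.048 ]
label_roll 0.69 198.0 191.3 [0.5528 0.2234
[... 168 characters left out ...]
71 [[-0.895, 0.447, 0.006, 0.458], [0.347, 0.702, -0.622, -0.144], [-0.282, -0.555, -0.783, 1.54], [0.0, 0.0, 0.0, 1.0]]
bar_key_mount 0.72 296.1 246.1 [0.537  0.1341 0.0485]
bar_key_mount 0.67 297.7 262.2 [0.5562 0.1795 0.0485]
round_key_mount 0.83 291.9 199.3 [ 0.4746 -0.0112  0.0485]
square_key1_mount 0.63 298.3 227.0 [0.5032 0.0821 0.0485]
square_key1_mount 0.3 243.0 102.4 [ 0.4294 -0.4556  0.0485]
scale 0.88 294.4 239.7 [0.5152 0.0851 0.    ]
pan 0.18 292.3 211.6 [0.5046 0.0483 0.078 ]
check_weight 0.62 286.2 182.6 [ 0.4605 -0.0742  0.048 ]
label_roll 0.61 307.4 274.7 [0.5513 0.2224 0.048 ]
label_roll 0.46 344.1 384.7 [0.6102 0.4977 0.048 ]
marker 0.82 395.7 271.1 [0.322  0.2924 0.    ]
```

View pics/top1.png

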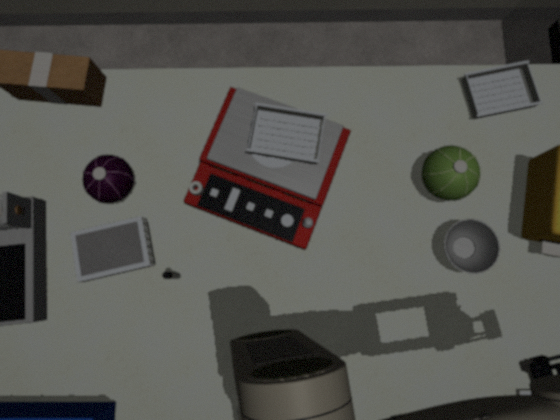

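View pics/scene1.png

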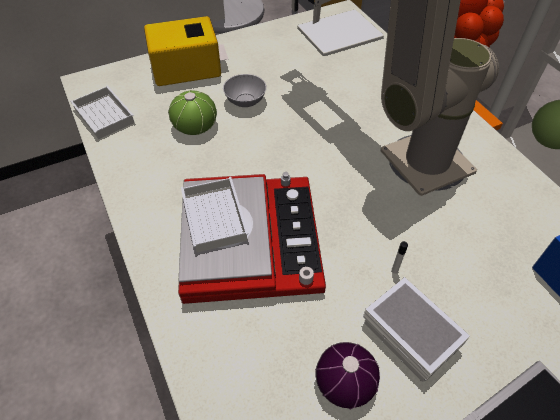

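Run:
```python
import cv2
a=cv2.imread("pics/top1.png")[160:260,180:330];cv2.imwrite("pics/top1z.png",cv2.resize(a,None,fx=5.3,fy=5.3,interpolation=cv2.INTER_CUBIC))
a=cv2.imread("pics/scene1.png")[160:300,240:380];cv2.imwrite("pics/scene1z.png",cv2.resize(a,None,fx=4.2,fy=4.2,interpolation=cv2.INTER_CUBIC))
```

```text
(no output)
```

View pics/top1z.png

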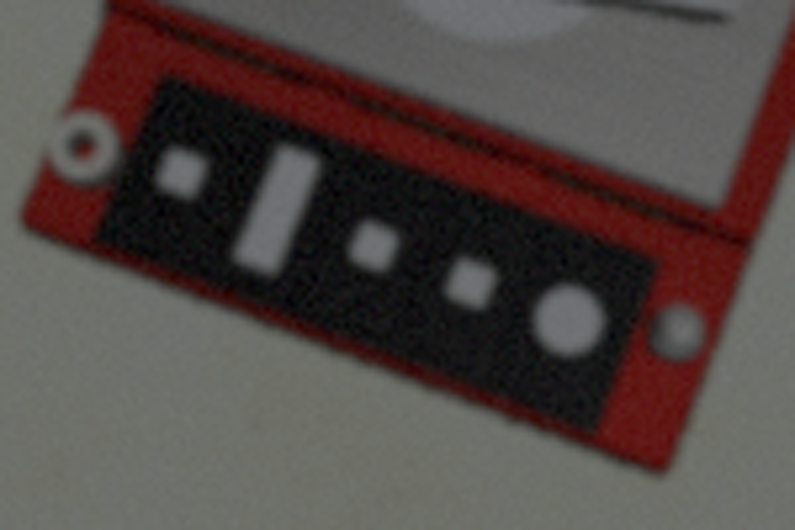

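View pics/scene1z.png

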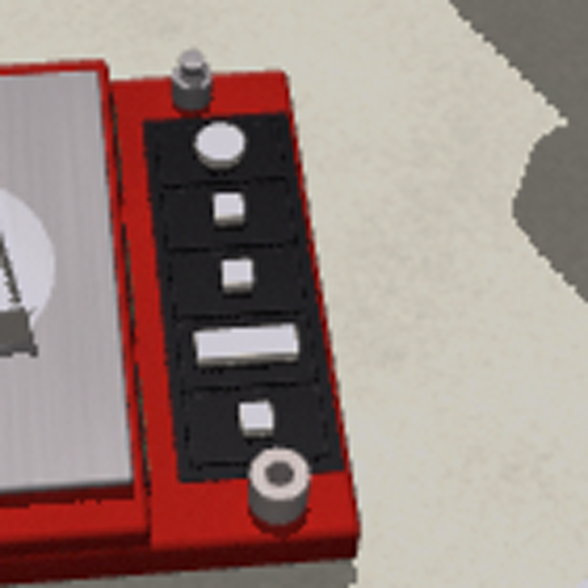

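The views agree. Going from left to right in the top view, the keys are square, bar (about 232,199), square, square, round (about 287,220). The label roll stands at the left end (195,187) and the check weight at the right end (308,222). Next I'll fit the scale pose from the white key tops.

Run:
```python
from h import *
from scipy.optimize import least_squares
obs=[]
ys=[108,54,0,-54,-108]
P={}
for n,box,thr in(("top",(180,160,330,260),None),("scene",(240,160,380,300),None)):
    p=robot.read_camera(n);P[n]=p
    g=p["img"].min(axis=2).astype(np.uint8)
    x0,y0,x1,y1=box
    sub=cv2.resize(g[y0:y1,x0:x1],None,fx=4,fy=4,interpolation=cv2.INTER_LINEAR)
    T=80 if n=="top" else 120
    nn,l,st,c=cv2.connectedComponentsWithStats((sub>T).astype(np.uint8))
    print(n)
    for i in range(1,nn):
        if 200<st[i,4]<3500: print(i,st[i], (c[i]+.5)/4-.5+[x0,y0])
    P[n+'c']=[(c[i]+.5)/4-.5+[x0,y0] for i in range(1,nn) if 200<st[i,4]<3500]
# approx pose
a0=np.array([.46,-.013]);b=np.array([.535,.127]);d=(b-a0);th=np.arctan2(-d[0],d[1]);print("th0",np.degrees(th))
o=a0+108/162*d
def X(q,y,x=0,z=.0635):
    c,s=np.cos(q[2]),np.sin(q[2]);return np.array([q[0]+c*x-s*y,q[1]+s*x+c*y,z])
q0=np.array([*o,th])
def fit(ns):
    q=q0
    for it in range(3):
        pairs=[]
        for n in ns:
            for y in ys:
                pr=proj(P[n],X(q,y/1e3));cs=P[n+'c'];j=min(range(len(cs)),key=lambda j:np.linalg.norm(cs[j]-pr));pairs.append((n,y,cs[j]))
        f=lambda q:np.concatenate([proj(P[n],X(q,y/1e3))-c for n,y,c in pairs])
        r=least_squares(f,q);q=r.x
    print(ns,q[:2],np.degrees(q[2]),"res",np.round(r.fun.reshape(-1,2),1).tolist())
    print(" bar",X(q,.054)," round",X(q,-.108)); return q
for ns in(["top"],["scene"],["top","scene"]): q=fit(ns)
np.save("q.npy",q)
```

```text
top
3 [ 180  113   58   90 2720] [231.86001838 199.13363971]
4 [122 115  31  30 679] [213.85290869 192.11064065]
5 [267 171  31  30 695] [250.07140288 206.0278777 ]
6 [340 199  31  31 720] [268.39791667 213.00173611]
7 [ 406  218   47   48 1756] [286.83058087 220.00754556]
8 [504 235  24  28 535] [308.32359813 221.75957944]
scene
3 [ 186  117   47   36 1327] [292.00819518 193.40627355]
4 [204 184  28  25 648] [293.89429012 208.58410494]
5 [212 247  29  26 681] [296.00422173 224.48256241]
6 [ 185  309   99   35 2679] [298.23446249 241.03849384]
7 [228 383  32  27 781] [300.52896927 258.63044174]
8 [ 238  427   57   50 1738] [306.09119678 272.52862486]
th0 -28.178590109959174
['top'] [0.50741178 0.07606367] -21.427392123722424 res [[-0.1, 0.0], [0.0, -0.1], [0.0, -0.0], [0.0, 0.0], [0.0, 0.0]]
 bar [0.52713916 0.12633126 0.0635    ]  round [ 0.46795702 -0.02447151  0.0635    ]
['scene'] [0.51013921 0.08113373] -21.544046043986864 res [[-0.0, 0.1], [-0.0, 0.1], [0.0, -0.1], [0.0, -0.1], [-0.0, -0.0]]
 bar [0.5299689  0.13136105 0.0635    ]  round [ 0.47047984 -0.01932091  0.0635    ]
['top', 'scene'] [0.50854676 0.07816187] -21.50421803357724 res [[-0.8, -0.4], [-0.7, -0.5], [-0.8, -0.4], [-0.8, -0.4], [-0.7, -0.3], [0.0, -1.0], [0.0, -1.0], [0.0, -1.1], [0.0, -1.0], [-0.1, -0.9]]
 bar [0.52834152 0.12840296 0.0635    ]  round [ 0.46895723 -0.02232032  0.0635    ]
```

```bash
cat >> h.py <<'E'
from scipy.spatial.transform import Rotation as Ro
def rel(target,q=None):
    s=robot.read_state();R=Ro.from_rotvec(s["orientation"]).as_matrix()
    return R.T@(np.array(target)-s["tool_pos"]),R,s
E
python3 - <<'E'
from h import *
q=np.load("q.npy")
d,R,s=rel([.528,.128,.14]);print(np.round(R,3))
yaw=np.degrees(np.arctan2(R[1,0],R[0,0]));print("x yaw",yaw,"want",np.degrees(q[2]))
for w in (np.degrees(q[2]),np.degrees(q[2])+180):
    t=(w-yaw+180)%360-180
    print("turn tool z (down):",-t)
    Rn=R@Ro.from_euler('z',-t,degrees=True).as_matrix()
    print(np.round(Rn.T@(np.array([.528,.128,.16])-s["tool_pos"]),4),np.round(Rn,3)[:, 0])
E
```

```text
[[ 0.223 -0.975  0.   ]
 [-0.975 -0.223 -0.   ]
 [ 0.     0.    -1.   ]]
x yaw -77.122950155635 want -21.50421803357724
turn tool z (down): -55.618732122057764
[ 0.1055 -0.8078  0.0587] [ 0.93  -0.367  0.   ]
turn tool z (down): 124.38126787794226
[-0.1055  0.8078  0.0587] [-0.93   0.367 -0.   ]
```

Emit:
jog_arm(commands=[1,0,0,0,-6.95,1,0,0,0,-6.95,1,0,0,0,-6.95,1,0,0,0,-6.95,1,0,0,0,-6.95,1,0,0,0,-6.95,1,0,0,0,-6.95,1,0,0,0,-6.95,1,0.004,-0.03,0,0,1,0.004,-0.03,0,0,1,0.004,-0.03,0,0,1,0.004,-0.03,0,0,1,0.004,-0.03,0,0,1,0.004,-0.03,0,0,1,0.004,-0.03,0,0,1,0.004,-0.03,0,0,1,0.004,-0.03,0,0,1,0.004,-0.03,0,0,1,0.004,-0.03,0,0,1,0.004,-0.03,0,0], grip_force=10)

```text
t: 2.67
tool_pos: [0.311, -0.2663, 0.2189]
orientation: [3.086, -0.587, 0.001]
force: [0.2, 0.6, 0.1]
opening: 0.0005
```

Emit:
jog_arm(commands=[1,0.004,-0.03,0,0,1,0.004,-0.03,0,0,1,0.004,-0.03,0,0,1,0.004,-0.03,0,0,1,0.004,-0.03,0,0,1,0.004,-0.03,0,0,1,0.004,-0.03,0,0,1,0.004,-0.03,0,0,1,0.004,-0.03,0,0,1,0.004,-0.03,0,0,1,0.004,-0.03,0,0,1,0.004,-0.03,0,0,1,0.004,-0.03,0,0,1,0.004,-0.03,0,0,1,0,0,0,0,1,0,0,0,0])

```text
t: 4.0
tool_pos: [0.5167, 0.1038, 0.2183]
orientation: [3.087, -0.583, -0.001]
force: [-1.3, -0.1, 0.5]
opening: -0.0002
```

Run:
```python
from h import *
q=np.load("q.npy")
d,R,s=rel([.528,.128,.095]);print(s["t"],s["tool_pos"],s["force"],s["opening"],np.round(d,4),np.degrees(np.arctan2(R[1,0],R[0,0])))
```

```text
4.0 [0.5167418  0.10377644 0.21826868] [-1.2923084  -0.07428632  0.52968001] -0.0001712767668471428 [ 0.0017 -0.0267  0.1233] -21.374028819893255
```

Emit:
jog_arm(commands=[1,0.001,-0.014,0,0,1,0.001,-0.013,0,0,1,0,0,0.024,0,1,0,0,0.024,0,1,0,0,0.024,0,1,0,0,0.024,0,1,0,0,0.02,0,1,0,0,0,0,1,0,0,0,0,1,0,0,0,0])

```text
t: 4.83
tool_pos: [0.5294, 0.1271, 0.1042]
orientation: [-3.086, 0.587, -0.003]
force: [-0.3, 0.5, 0.0]
opening: 0.0007
```

Run:
```python
from h import *
q=np.load("q.npy")
d,R,s=rel([.528,.128,.095]);print(s["t"],s["tool_pos"],s["force"],np.round(d,4))
for n in("top","scene"):
    p=robot.read_camera(n);cv2.imwrite(f"pics/{n}2.png",p["img"])
    print(n,"tcp",proj(p,s["tool_pos"]),"bar",proj(p,[.5283,.1284,.0635]))
a=cv2.imread("pics/top2.png")[150:260,180:330];cv2.imwrite("pics/top2z.png",cv2.resize(a,None,fx=5,fy=5,interpolation=cv2.INTER_CUBIC))
a=cv2.imread("pics/scene2.png")[140:290,230:380];cv2.imwrite("pics/scene2z.png",cv2.resize(a,None,fx=4,fy=4,interpolation=cv2.INTER_CUBIC))
```

```text
4.8333 [0.52936729 0.12706243 0.10418599] [-0.34711962  0.54333885  0.02052369] [-0.0016 -0.0004  0.0092]
top tcp [229.81813971 195.31688245] bar [231.12194085 198.64667584]
scene tcp [298.1564102  230.69458066] bar [298.25405191 240.02286756]
```

View pics/top2z.png

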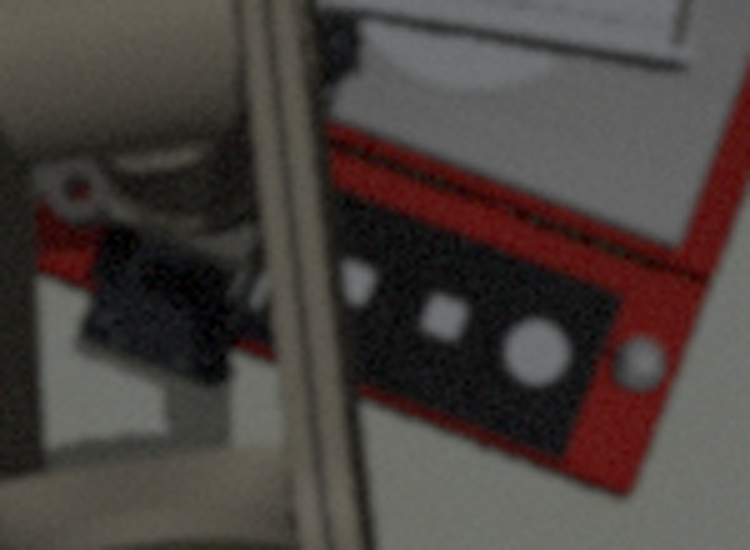

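View pics/scene2z.png

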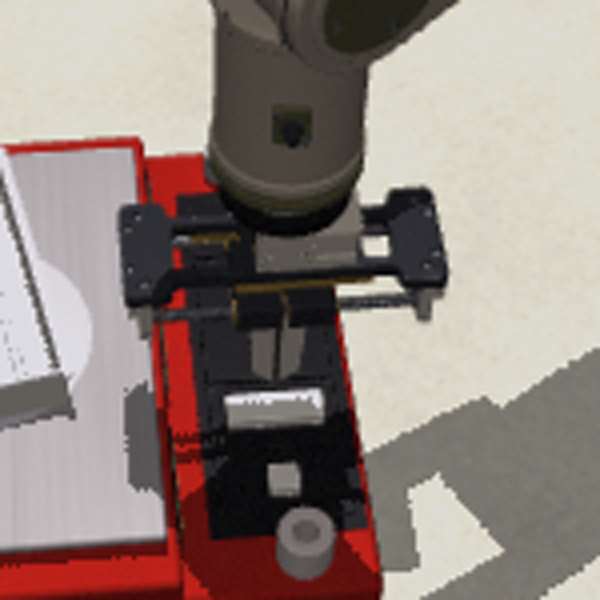

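Run:
```python
from h import *
p=robot.read_camera("scene")
d,R,s=rel([0,0,0]);T=s["tool_pos"]
print(T,s["t"])
im=p["img"][140:290,230:380];im=cv2.resize(im,None,fx=5,fy=5,interpolation=cv2.INTER_NEAREST)
def dot(X,c):
    u=proj(p,X);print(u);cv2.circle(im,tuple(int(v) for v in (u-[230,140]+.5)*5),3,c,-1)
for ys in(-.0075,.0075):
    for xs in (-.0175,0,.0175):
        dot(T+R@[xs,ys,0],(0,0,255) if ys<0 else (0,255,0))
for x in(-.032,.032):
    for y in(-.011,.011):
        c,sn=np.cos(np.radians(-21.5)),np.sin(np.radians(-21.5))
        dot([.5283+c*x-sn*y,.1284+sn*x+c*y,.0635],(255,0,0))
cv2.imwrite("pics/s3.png",im[150:600])
```

```text
[0.52984728 0.12713879 0.10472468] 4.9833
[305.21081173 232.60894107]
[298.33109014 233.06903941]
[291.43944301 233.52993531]
[304.51965126 227.81911032]
[297.69088033 228.27164473]
[290.85036094 228.72495769]
[309.94088127 235.71466041]
[310.99253141 242.66233567]
[285.61390774 237.40377496]
[286.40590547 244.39054229]
```

View pics/s3.png

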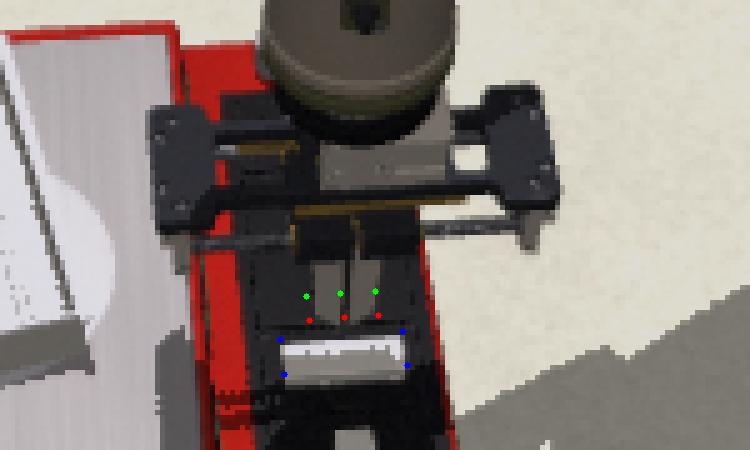

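The near-face dots sit about 1 px above the real fingertip. The key dots show the same offset, so the combined fit holds in the robot frame. I'll centre on the bar and go down close to it.

Emit:
jog_arm(commands=[1,-0.0017,-0.0007,0.01,0,1,0,0,0.01,0,1,0,0,0.008,0,1,0,0,0.005,0,1,0,0,0,0,1,0,0,0,0,1,0,0,0,0,1,0,0,0,0])

```text
t: 5.65
tool_pos: [0.5275, 0.1283, 0.0701]
orientation: [-3.086, 0.587, -0.001]
force: [0.0, -0.6, 0.2]
opening: 0.0006
```

Run:
```python
from h import *
d,R,s=rel([.5283,.1284,.0635]);print(s["t"],s["tool_pos"],s["force"],np.round(d,4))
```

```text
5.65 [0.5274972  0.12828098 0.07010416] [ 0.00493259 -0.56115584  0.16304022] [ 0.0007 -0.0004  0.0066]
```

Emit:
jog_arm(commands=[1,0,0,0.0015,0,1,0,0,0.0015,0,1,0,0,0.001,0,1,0,0,0.001,0,1,0,0,0.001,0,1,0,0,0.001,0,1,0,0,0.001,0,1,0,0,0.001,0,1,0,0,0.001,0,1,0,0,0,0,1,0,0,0,0])

```text
t: 6.57
tool_pos: [0.5271, 0.1282, 0.0597]
orientation: [-3.086, 0.587, -0.0]
force: [-1.0, -1.4, 3.2]
opening: 0.0004
```

Run:
```python
from h import *
s=robot.read_state();print(s["t"],s["tool_pos"],s["force"],s["wrist_torque"])
```

```text
6.5667 [0.52711123 0.12823367 0.05970875] [-0.97014982 -1.40305229  3.20435858] [-0.11371999  0.21670185 -0.00918639]
```

Emit:
jog_arm(commands=[1,0,0,0.001,0,1,0,0,0.001,0,1,0,0,0.0008,0,1,0,0,0,0])

```text
t: 6.9
tool_pos: [0.5271, 0.1283, 0.0568]
orientation: [-3.086, 0.586, -0.0]
force: [-1.2, 0.7, 1.9]
opening: 0.0005
```

Emit:
jog_arm(commands=[1,0,0,0.0003,0,1,0,0,0,0])

```text
t: 7.07
tool_pos: [0.5272, 0.1282, 0.0568]
orientation: [-3.086, 0.587, -0.0]
force: [-2.6, -0.0, 5.4]
opening: 0.0005
```

Emit:
jog_arm(commands=[1,0,0,0.0003,0,1,0,0,0,0])

```text
t: 7.23
tool_pos: [0.5272, 0.1283, 0.0567]
orientation: [-3.086, 0.586, -0.0]
force: [-4.1, -0.5, 6.9]
opening: 0.0005
```

Force is rising while z holds at 0.0567, so the bar is on its stop. Hold it there.

Emit:
jog_arm(commands=[1,0,0,0,0,1,0,0,0,0,1,0,0,0,0,1,0,0,0,0,1,0,0,0,0,1,0,0,0,0,1,0,0,0,0,1,0,0,0,0])

```text
t: 7.9
tool_pos: [0.5271, 0.1283, 0.0567]
orientation: [3.086, -0.586, 0.0]
force: [-3.2, -0.8, 7.1]
opening: 0.0004
```

Emit:
jog_arm(commands=[1,0,0,0,0,1,0,0,0,0,1,0,0,0,0,1,0,0,0,0,1,0,0,0,0,1,0,0,0,0,1,0,0,0,0,1,0,0,0,0])

```text
t: 8.57
tool_pos: [0.5271, 0.1283, 0.0567]
orientation: [-3.086, 0.586, -0.0]
force: [-2.9, -1.5, 6.6]
opening: 0.0006
```

Run:
```python
from h import *
p=robot.read_camera("scene")
s=robot.read_state();print(s["t"],s["tool_pos"],s["force"],s["wrist_torque"])
cv2.imwrite("pics/s4.png",cv2.resize(p["img"][160:300,240:380],None,fx=4.2,fy=4.2,interpolation=cv2.INTER_CUBIC))
```

```text
8.6167 [0.52717394 0.12825271 0.05673188] [-3.4457151  -0.53681619  7.12181635] [-0.17196232  0.63310838  0.02723934]
```

View pics/s4.png

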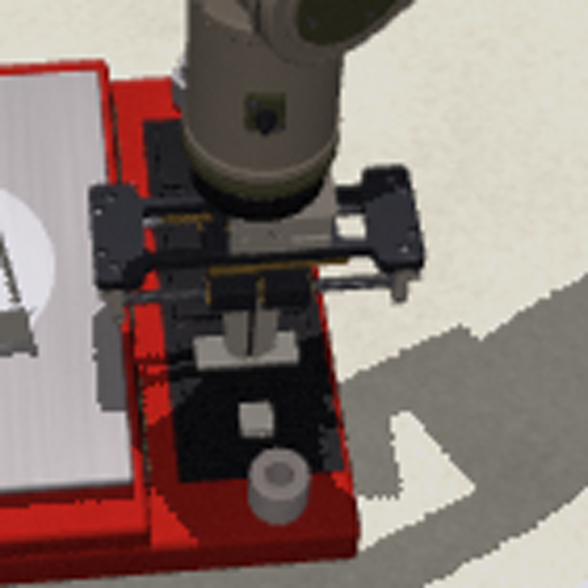

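The bar was held on its stop at about 7 N from about 7.0 to 8.6 s, with the fingertips centred on the key. Now I'll release it, rise and move over the round key.

Emit:
jog_arm(commands=[1,0,0,-0.001,0,1,0,0,-0.002,0,1,0,0,-0.002,0,1,0,0,-0.003,0,1,0,0,-0.004,0,1,0,0,-0.01,0,1,0,0,-0.02,0,1,0,0,-0.01,0,1,0,0.03,0,0,1,0,0.03,0,0,1,0,0.03,0,0,1,0,0.03,0,0,1,0,0.03,0,0,1,0,0.012,0,0,1,0,0,0,0,1,0,0,0,0,1,0,0,0,0])

```text
t: 10.03
tool_pos: [0.4682, -0.0218, 0.1086]
orientation: [-3.086, 0.587, -0.001]
force: [0.3, 0.4, 0.8]
opening: 0.0003
```

Run:
```python
from h import *
d,R,s=rel([.469,-.0223,.0635]);print(s["t"],s["tool_pos"],s["force"],np.round(d,4))
p=robot.read_camera("scene");
cv2.imwrite("pics/s5.png",cv2.resize(p["img"][140:300,220:380],None,fx=3.7,fy=3.7,interpolation=cv2.INTER_CUBIC))
```

```text
10.0333 [ 0.46824617 -0.02180583  0.10863593] [0.31207231 0.36466035 0.77892926] [0.0009 0.0002 0.0451]
```

View pics/s5.png

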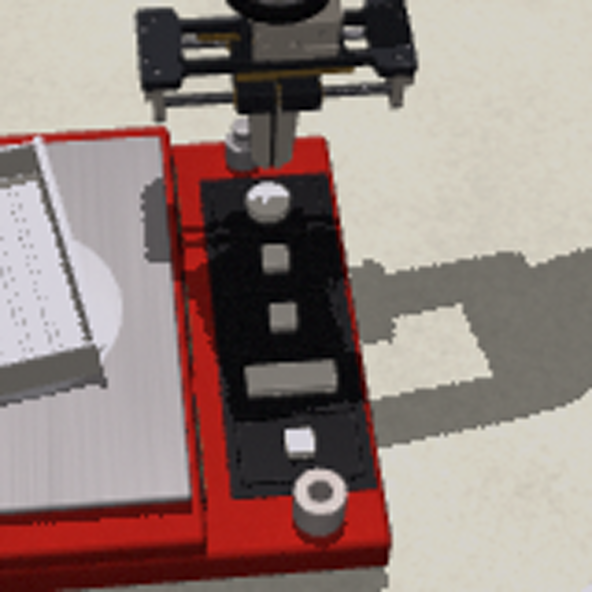

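The bar is back up and the closed tip is above the round key, clear of the check weight. I'll press the round key the same way.

Emit:
jog_arm(commands=[1,0.0009,0,0.01,0,1,0,0,0.012,0,1,0,0,0.01,0,1,0,0,0.006,0,1,0,0,0.001,0,1,0,0,0,0,1,0,0,0,0,1,0,0,0,0])

```text
t: 10.75
tool_pos: [0.4689, -0.0229, 0.0697]
orientation: [-3.086, 0.587, -0.001]
force: [0.2, -0.1, -1.2]
opening: 0.0006
```

Emit:
jog_arm(commands=[1,0,0,0.0015,0,1,0,0,0.001,0,1,0,0,0.001,0,1,0,0,0.001,0,1,0,0,0.001,0,1,0,0,0.001,0,1,0,0,0.001,0,1,0,0,0,0,1,0,0,0,0])

```text
t: 11.5
tool_pos: [0.4686, -0.0228, 0.0618]
orientation: [3.086, -0.587, 0.0]
force: [-0.3, 0.1, 1.2]
opening: 0.0005
```

Emit:
jog_arm(commands=[1,0,0,0.001,0,1,0,0,0.001,0,1,0,0,0.001,0,1,0,0,0.001,0,1,0,0,0.0007,0,1,0,0,0,0,1,0,0,0,0])

```text
t: 12.08
tool_pos: [0.4686, -0.0228, 0.0571]
orientation: [-3.086, 0.586, -0.0]
force: [-1.0, 1.6, 3.5]
opening: 0.0004
```

Emit:
jog_arm(commands=[1,0,0,0.0003,0,1,0,0,0,0,1,0,0,0,0])

```text
t: 12.33
tool_pos: [0.4686, -0.0228, 0.0568]
orientation: [3.086, -0.587, 0.0]
force: [-0.4, -0.3, 2.8]
opening: 0.0005
```

Emit:
jog_arm(commands=[1,0,0,0.0003,0,1,0,0,0,0,1,0,0,0,0])

```text
t: 12.58
tool_pos: [0.4686, -0.0228, 0.0567]
orientation: [3.086, -0.586, 0.0]
force: [-2.2, 0.4, 6.5]
opening: 0.0003
```

Emit:
jog_arm(commands=[1,0,0,0.0002,0,1,0,0,0,0,1,0,0,0,0,1,0,0,0,0,1,0,0,0,0])

```text
t: 13.0
tool_pos: [0.4686, -0.0228, 0.0567]
orientation: [3.086, -0.586, 0.0]
force: [-3.0, -0.3, 8.1]
opening: 0.0003
```

The round key is on its stop too: about 8 N, z steady at 0.0567. Release and withdraw.

Emit:
jog_arm(commands=[1,0,0,-0.001,0,1,0,0,-0.002,0,1,0,0,-0.002,0,1,0,0,-0.003,0,1,0,0,-0.004,0,1,0,0,-0.01,0,1,0,0,-0.02,0,1,0,0,-0.03,0,1,0,0,-0.03,0,1,0,0,-0.03,0,1,0,0,-0.03,0,1,-0.001,0.03,0,0,1,-0.001,0.03,0,0,1,-0.001,0.03,0,0,1,-0.001,0.03,0,0,1,-0.001,0.03,0,0,1,-0.001,0.03,0,0,1,-0.001,0.03,0,0,1,0,0,0,0,1,0,0,0,0])

```text
t: 14.67
tool_pos: [0.3843, -0.2166, 0.2187]
orientation: [-3.085, 0.592, -0.0]
force: [0.2, -0.9, 0.3]
opening: 0.0006
```

Run:
```python
from h import *
s=robot.read_state();print(s["t"],s["tool_pos"],s["force"])
for n in("top","scene"):
    p=robot.read_camera(n);cv2.imwrite(f"pics/{n}6.png",p["img"])
a=cv2.imread("pics/scene1.png").astype(int);b=cv2.imread("pics/scene6.png").astype(int)
cv2.imwrite("pics/s6z.png",np.hstack([cv2.resize(x[150:310,170:380].astype(np.uint8),None,fx=1.9,fy=1.9) for x in(a,b)]))
```

```text
14.6667 [ 0.38428525 -0.21656188  0.21874046] [ 0.20845876 -0.88694448  0.27205234]
```

View pics/s6z.png

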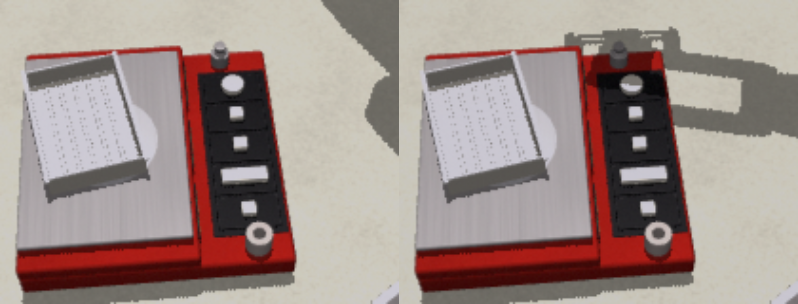

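View pics/top6.png

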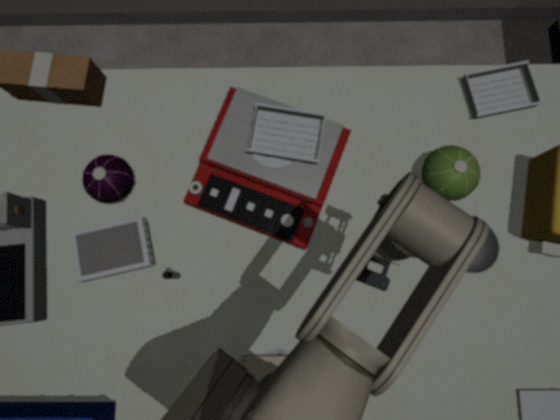

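The before and after pictures match. All the keys are up, and the tray, check weight, label roll and everything on the table are where they were. The arm is clear of it all at z 0.22, so I'm handing the job in.

```bash
python3 -c "
from plant import robot
print(robot.close_job())"
```

```text
the job is handed in; nothing more can be done
None
```

The tare is done and the job is handed in at about 15 s; the hand-in itself reports no verdict.

- **Bar key:** I pressed it with closed fingertips until it reached its stop, at about 7 N with the tip steady at z = 56.7 mm. It stayed down for about 1.6 s and then came up.
- **Round key:** I pressed it the same way to its stop, at about 8 N and the same height, and released it. Then I withdrew to z = 0.22 m, off to the side of the scale.
- **Last checks:** The before and after pictures show all five keys up. The tray, check weight, label roll and the things on the table look unmoved. The force reading was back within its noise (under 1 N).
- **What disagreed:**
  - The two cameras placed the keys about 5 mm apart. I used the combined fit, which matched the fingertip seen in the scene picture.
  - The stop height read 0.2 mm above the expected 56.5 mm. Because the force passed 3.6 N and rose with no further travel, I took both keys to be fully down.

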